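# Change over the cells in a three-channel cell test fixture

### The job

Change over the cell tester: swing its keeper bar open, put the tested cells that lie in it into the grey bin, and lay every fresh blue cell that stands on the table on its side in a channel of its own, properly down in the saddles with its button end at the red side. Then swing the keeper bar fully shut, so that it snaps into its detent over the cells. Leave everything else on the table alone.

Things in the scene. Friction and masses are not known exactly. Their poses are not given: they have to be found in the camera images.
- fresh_a_mid (a point): Centre of fresh D-size cell A (blue sleeve, copper band at the plus end): a cylinder 33 mm in diameter, 61 mm long, 90 g. Half-way along its axis, 30.5 mm above the table while it stands; z axis along the cell towards the plus (button) end. Starts standing on the table, button up; may topple and roll a little if knocked. Absent in some runs.
- fresh_a_plus (a point): Tip of the steel button at the plus end of fresh cell A, 30.5 mm from its centre; z axis points out of the cell.
- fresh_b_mid (a point): Centre of fresh D-size cell B (blue sleeve, copper band at the plus end): a cylinder 33 mm in diameter, 61 mm long, 90 g. Half-way along its axis, 30.5 mm above the table while it stands; z axis along the cell towards the plus (button) end. Starts standing on the table, button up; may topple and roll a little if knocked. Absent in some runs.
- fresh_b_plus (a point): Tip of the steel button at the plus end of fresh cell B, 30.5 mm from its centre; z axis points out of the cell.
- fresh_c_mid (a point): Centre of fresh D-size cell C (blue sleeve, copper band at the plus end): a cylinder 33 mm in diameter, 61 mm long, 90 g. Half-way along its axis, 30.5 mm above the table while it stands; z axis along the cell towards the plus (button) end. Starts standing on the table, button up; may topple and roll a little if knocked. Absent in some runs.
- fresh_c_plus (a point): Tip of the steel button at the plus end of fresh cell C, 30.5 mm from its centre; z axis points out of the cell.
- tested_a_mid (a point): Tested D-size cell A, black sleeve with a copper-coloured band, the same size and mass as a fresh one. This is its centre; z axis towards the button. It starts lying in a channel of the fixture. Absent in some runs.
- tested_b_mid (a point): Tested D-size cell B, black sleeve with a copper-coloured band, the same size and mass as a fresh one. This is its centre; z axis towards the button. It starts lying in a channel of the fixture. Absent in some runs.
- tested_c_mid (a point): Tested D-size cell C, black sleeve with a copper-coloured band, the same size and mass as a fresh one. This is its centre; z axis towards the button. It starts lying in a channel of the fixture. Absent in some runs.
- fixture: Cell test fixture, fixed: aluminium base 132 x 268 mm, top at z = 10 mm, three channels side by side, 60 mm apart. Origin at table level under the middle channel; x axis along the channels from the red strip (on the robot's left) to the black strip, y axis across them, away from the robot, to the hinge post (18 mm thick, at y = +116 mm). The catch post, 20 mm wide with a stop lug up to z = 72 mm, is at y = -116 mm.
- channel_1 (a point): Channel 1, farthest, next to the hinge post: where the centre of a seated cell lies, z = 42 mm; axes as the fixture's, so the button belongs at -x (red). Two white V ribs carry the cell 25 mm either side of this point; each is 7 mm thick, reaches less than 18 mm out sideways and stays 8 mm below the cell's axis.
- channel_2 (a point): Channel 2, in the middle: where the centre of a seated cell lies, z = 42 mm; axes as the fixture's, so the button belongs at -x (red). Brass contact leaves 22 mm wide, flared at the top, z up to 53 mm, close its ends, 71 mm apart inside: 5 mm of play at each end of a cell.
- channel_3 (a point): Channel 3, nearest, next to the catch post: where the centre of a seated cell lies, z = 42 mm; axes as the fixture's, so the button belongs at -x (red). Ribs and leaves are alike in all three. Between neighbouring seated cells a 27 mm gap is free down to the base plate, for fingers.
- keeper (a joint): Keeper bar, flat steel 15 x 8 mm, top at z = 69.5 mm, 3 mm above seated cells, 233 mm long from its pin; it swings level. Angle: 0 = shut across the channels, against the stop lug; grows to 1.5 (a stop) as the free end swings away from the robot to the fixture's +x. Stays where left, but a ball detent acts below 0.055 rad (crest at 0.024, then it snaps to 0): 4 to 8 N at the knob either way.
- keeper_knob (a point): Middle of the round black knob that stands on the keeper bar: 18 mm in diameter, 33 mm tall, its top 16 mm above this point, 146 mm from the hinge pin, fast on the bar. Shut, it stands between channels 2 and 3. Its frame turns with the bar, which runs along its y axis; shut, its axes are the fixture's.
- keeper_hinge (a point): The keeper bar's upright hinge pin, at mid-thickness of the bar (z = 65.5 mm).
- bin: Shallow open grey bin for tested cells, loose (0.35 kg), 160 x 130 mm outside and 36 mm tall, walls and floor 3 mm. Origin at the middle of its underside; x axis along its long side, z up.
- screw_jar: Bystander: glass jar with a green label and black lid, 40 mm wide, 105 mm tall, standing; origin at its foot. To be left alone.
- flux_dropper: Bystander: amber dropper bottle 33 mm wide, 102 mm tall, standing; origin at its foot. To be left alone.
- solder_reel: Bystander: red reel of solder, 48 mm across, 22 mm high, standing on its flange; origin under its centre. To be left alone.
- side_cutters: Bystander: side cutters with black grips, 44 x 136 x 16 mm, lying; origin under its centre. To be left alone.
Mind the look-alikes: they are no part of the job. What is shaped like the part that bears fresh_a_mid but purple or yellow is not meant.

How it is judged:
On the way, in this order (a step that is already met when the one before it is completed fails the run):
1. the keeper bar is swung open (value of joint keeper above 0.6 rad), for 0.2 s.
2. with the bar still open, every fresh cell lies in a channel of its own, button end at the red side, and the tested cells are in the bin (((x of fresh_a_mid in the frame of channel_1 between -0.007 and 0.007 m and y of fresh_a_mid in the frame of channel_1 between -0.005 and 0.005 m and z of fresh_a_mid in the frame of channel_1 between -0.005 and 0.005 m and x of fresh_a_plus in the frame of channel_1 below -0.022 m) or (x of fresh_a_mid in the frame of channel_2 between -0.007 and 0.007 m and y of fresh_a_mid in the frame of channel_2 between -0.005 and 0.005 m and z of fresh_a_mid in the frame of channel_2 between -0.005 and 0.005 m and x of fresh_a_plus in the frame of channel_2 below -0.022 m) or (x of fresh_a_mid in the frame of channel_3 between -0.007 and 0.007 m and y of fresh_a_mid in the frame of channel_3 between -0.005 and 0.005 m and z of fresh_a_mid in the frame of channel_3 between -0.005 and 0.005 m and x of fresh_a_plus in the frame of channel_3 below -0.022 m)) and ((x of fresh_b_mid in the frame of channel_1 between -0.007 and 0.007 m and y of fresh_b_mid in the frame of channel_1 between -0.005 and 0.005 m and z of fresh_b_mid in the frame of channel_1 between -0.005 and 0.005 m and x of fresh_b_plus in the frame of channel_1 below -0.022 m) or (x of fresh_b_mid in the frame of channel_2 between -0.007 and 0.007 m and y of fresh_b_mid in the frame of channel_2 between -0.005 and 0.005 m and z of fresh_b_mid in the frame of channel_2 between -0.005 and 0.005 m and x of fresh_b_plus in the frame of channel_2 below -0.022 m) or (x of fresh_b_mid in the frame of channel_3 between -0.007 and 0.007 m and y of fresh_b_mid in the frame of channel_3 between -0.005 and 0.005 m and z of fresh_b_mid in the frame of channel_3 between -0.005 and 0.005 m and x of fresh_b_plus in the frame of channel_3 below -0.022 m)) and ((x of fresh_c_mid in the frame of channel_1 between -0.007 and 0.007 m and y of fresh_c_mid in the frame of channel_1 between -0.005 and 0.005 m and z of fresh_c_mid in the frame of channel_1 between -0.005 and 0.005 m and x of fresh_c_plus in the frame of channel_1 below -0.022 m) or (x of fresh_c_mid in the frame of channel_2 between -0.007 and 0.007 m and y of fresh_c_mid in the frame of channel_2 between -0.005 and 0.005 m and z of fresh_c_mid in the frame of channel_2 between -0.005 and 0.005 m and x of fresh_c_plus in the frame of channel_2 below -0.022 m) or (x of fresh_c_mid in the frame of channel_3 between -0.007 and 0.007 m and y of fresh_c_mid in the frame of channel_3 between -0.005 and 0.005 m and z of fresh_c_mid in the frame of channel_3 between -0.005 and 0.005 m and x of fresh_c_plus in the frame of channel_3 below -0.022 m)) and x of tested_a_mid in the frame of bin between -0.077 and 0.077 m and y of tested_a_mid in the frame of bin between -0.06 and 0.06 m and z of tested_a_mid in the frame of bin between 0 and 0.045 m and x of tested_b_mid in the frame of bin between -0.077 and 0.077 m and y of tested_b_mid in the frame of bin between -0.06 and 0.06 m and z of tested_b_mid in the frame of bin between 0 and 0.045 m and x of tested_c_mid in the frame of bin between -0.077 and 0.077 m and y of tested_c_mid in the frame of bin between -0.06 and 0.06 m and z of tested_c_mid in the frame of bin between 0 and 0.045 m and value of joint keeper above 0.3 rad), for 0.2 s.
At the end, for the whole second after the job is handed in: Every fresh cell lies in a channel of its own (centre within 7 mm along, 5 mm across and 5 mm in height of the channel's point) with its button at the red side; every tested cell lies in the bin; and the keeper bar is shut in its detent (below 0.014 rad) (((x of fresh_a_mid in the frame of channel_1 between -0.007 and 0.007 m and y of fresh_a_mid in the frame of channel_1 between -0.005 and 0.005 m and z of fresh_a_mid in the frame of channel_1 between -0.005 and 0.005 m and x of fresh_a_plus in the frame of channel_1 below -0.022 m) or (x of fresh_a_mid in the frame of channel_2 between -0.007 and 0.007 m and y of fresh_a_mid in the frame of channel_2 between -0.005 and 0.005 m and z of fresh_a_mid in the frame of channel_2 between -0.005 and 0.005 m and x of fresh_a_plus in the frame of channel_2 below -0.022 m) or (x of fresh_a_mid in the frame of channel_3 between -0.007 and 0.007 m and y of fresh_a_mid in the frame of channel_3 between -0.005 and 0.005 m and z of fresh_a_mid in the frame of channel_3 between -0.005 and 0.005 m and x of fresh_a_plus in the frame of channel_3 below -0.022 m)) and ((x of fresh_b_mid in the frame of channel_1 between -0.007 and 0.007 m and y of fresh_b_mid in the frame of channel_1 between -0.005 and 0.005 m and z of fresh_b_mid in the frame of channel_1 between -0.005 and 0.005 m and x of fresh_b_plus in the frame of channel_1 below -0.022 m) or (x of fresh_b_mid in the frame of channel_2 between -0.007 and 0.007 m and y of fresh_b_mid in the frame of channel_2 between -0.005 and 0.005 m and z of fresh_b_mid in the frame of channel_2 between -0.005 and 0.005 m and x of fresh_b_plus in the frame of channel_2 below -0.022 m) or (x of fresh_b_mid in the frame of channel_3 between -0.007 and 0.007 m and y of fresh_b_mid in the frame of channel_3 between -0.005 and 0.005 m and z of fresh_b_mid in the frame of channel_3 between -0.005 and 0.005 m and x of fresh_b_plus in the frame of channel_3 below -0.022 m)) and ((x of fresh_c_mid in the frame of channel_1 between -0.007 and 0.007 m and y of fresh_c_mid in the frame of channel_1 between -0.005 and 0.005 m and z of fresh_c_mid in the frame of channel_1 between -0.005 and 0.005 m and x of fresh_c_plus in the frame of channel_1 below -0.022 m) or (x of fresh_c_mid in the frame of channel_2 between -0.007 and 0.007 m and y of fresh_c_mid in the frame of channel_2 between -0.005 and 0.005 m and z of fresh_c_mid in the frame of channel_2 between -0.005 and 0.005 m and x of fresh_c_plus in the frame of channel_2 below -0.022 m) or (x of fresh_c_mid in the frame of channel_3 between -0.007 and 0.007 m and y of fresh_c_mid in the frame of channel_3 between -0.005 and 0.005 m and z of fresh_c_mid in the frame of channel_3 between -0.005 and 0.005 m and x of fresh_c_plus in the frame of channel_3 below -0.022 m)) and x of tested_a_mid in the frame of bin between -0.077 and 0.077 m and y of tested_a_mid in the frame of bin between -0.06 and 0.06 m and z of tested_a_mid in the frame of bin between 0 and 0.045 m and x of tested_b_mid in the frame of bin between -0.077 and 0.077 m and y of tested_b_mid in the frame of bin between -0.06 and 0.06 m and z of tested_b_mid in the frame of bin between 0 and 0.045 m and x of tested_c_mid in the frame of bin between -0.077 and 0.077 m and y of tested_c_mid in the frame of bin between -0.06 and 0.06 m and z of tested_c_mid in the frame of bin between 0 and 0.045 m and value of joint keeper below 0.014 rad); the robot touches nothing.
It fails at once if a bystander (jar, dropper bottle, solder reel or side cutters) is pushed more than 3 cm from its place (distance of any of screw_jar, flux_dropper, solder_reel, side_cutters from where it was at the start of the episode above 0.03 m).
Of fresh_a, fresh_b, fresh_c only 2 to 3 are there at a start; the rules pass over those that are not, and their reading is None.
Of tested_a, tested_b, tested_c only 1 to 2 are there at a start; the rules pass over those that are not, and their reading is None.
At some moment in a run one of fresh_a, fresh_b, fresh_c, bin may be knocked a few centimetres aside while the robot is not near it.
Once in a run the grip may slacken for a moment while it holds something.
It also fails if it takes over 210 s, if anything falls off the work surface, if the arm or the gripper's body presses on something with over 40 N, if the wrist force passes 120 N, or if a joint passes its speed limit or range.

### The arm

A 6-joint arm with a two-finger parallel gripper is mounted at the origin on a cart in front of the work surface, level with it; the furniture and walls round the work are solid. World frame = base frame: x ahead of the robot, y to its left, z up, the work surface at z = 0. Lengths are in m, angles in rad, forces in N, time in s.
With the tool pointing down it reaches from about 0.375 to 0.925 m from the base axis. Payload 5.7 kg.
Tool frame: the origin (TCP) lies midway between the tips of the shut fingers; the grasp point (between the pads) lies 19 mm behind it; z points along the fingers, y is the line along which they close (so a half turn about z gives the same grasp; the last joint's range is limited). The gripper opens to 88 mm and grips with 3 to 60 N. Pads are 20 mm wide; open, the fingers measure 115 mm over their backs; the gripper's body (75 mm by 178 mm) begins 61 mm behind the grasp point.
Start: joints at [-1.235, 0.359, 1.51, -0, 1.272, -0.115], TCP at [0.261, -0.54, 0.223] pointing down, gripper open.
Joint ranges: [-2.97, 2.97], [-1.01, 2.36], [0.21, 2.38], [-0.96, 4.11], [0.2, 2.71], [-2.98, 2.98]. Speed limits (rad/s): [2.39, 2.39, 3.14, 3.14, 3.14, 3.14].

### API

Orientations are given as a unit quaternion [x, y, z, w].
In Python, from bench import move_ptp, servo_line, goto_joints, move_gripper, sleep, inverse_kinematics, capture, PlanningError, close_job, spot_in, silhouettes, current_clock, current_joint_pos, current_qvel, current_joint_torque, current_position, current_orientation, current_force, current_torque, current_finger_gap, current_grip_force gives the robot as it stands. Calls block until the motion is done:
- move_ptp(position, orientation): joint-space move of the TCP to a pose.
- servo_line(position, orientation=None, rate=0.15, contact_N=None): straight line of the TCP; orientation=None keeps the orientation; rate is the mean speed in m/s. With contact_N (N) it stops when the force on the tool has changed by that much, and returns True; else False.
- goto_joints(angles): joint-space move.
- move_gripper(opening): finger opening in m; the grip force is fixed at half the most; returns when the fingers have stopped.
- sleep(seconds).
- inverse_kinematics(position, orientation): joint angles nearest the present ones, or None.
- capture(name): name is "scene" or "side" or "wrist"; returns a dict with "image" (480x640x3 uint8, blue, green, red), "range_z" (480x640 float32, m along the optical axis (not along the pixel's ray), 0 where there is no reading), "intrinsics" (3x3 intrinsics, pixels), "R" (3x3) and "t" (3): a world point X has camera coordinates R X + t. Camera axes: x right, y down, z forward; pixel columns grow to the right and rows downward; lengths in m; the calibration is good to about 2 mm. A picture is of the moment at which its call begins.
A pose or a line that the arm cannot do raises PlanningError and nothing moves.
- close_job(): hands the job in; it is judged then, once.
Trained networks look in the newest picture that a camera, given by its name, has taken for a name from the list of things; names that differ only in an ending like _2 or _b are one class to them, and where a whole thing is asked for, a point or a joint stands for the part that bears it (a point fixed in the world has none). Each returns a list of dicts, best first, with "conf" (0 to 1); they miss things now and then, are a little off and sometimes report something else, mostly with a low value. They report only what shows in the picture. A call takes as long as a camera call. They do not tell look-alikes from the thing itself.
- spot_in(camera, query): "xy" ([column, row] in pixels, amid what is visible of it).
- silhouettes(camera, query): "region" (480x640 bool, what is visible of it) and "xy" ([column, row] in pixels, amid what is visible of it).
Readings, each from a call of its own:
- current_clock(): time.
- current_joint_pos(): joint angles.
- current_qvel(): joint speeds.
- current_joint_torque(): joint torques, N m.
- current_position(): TCP position.
- current_orientation(): TCP orientation.
- current_force(): force on the tool from outside, world axes, zero at the start.
- current_torque(): the same for the moment, N m.
- current_finger_gap(): finger opening in m.
- current_grip_force(): force on a finger pad.
Only numpy, scipy, OpenCV 4.12 (cv2) and the standard library are available. Lean on these libraries where they do the work, as an engineer would, in place of code of your own. Each camera call takes 0.05 s, during which the arm holds its last target. There are 200 camera calls.

## Working session

There is one attempt and no reset: what is moved stays moved. The work goes in short steps, each a Python script; the robot and the scene stay as the last script left them, time stands still between calls to the robot, and variables do not carry over. Pictures are saved under pics/ and viewed, at most 14 in all, crops included, and the job is handed in when it is done.

```bash
mkdir -p pics; ls; python3 - <<'E'
from bench import *
import cv2,numpy as np
for n in ("scene","side"):
    c=capture(n); cv2.imwrite(f"pics/{n}0.png",c["image"])
    print(n,c["R"].round(3).tolist(),c["t"].round(3),c["intrinsics"][0,0])
print(current_clock(),current_orientation())
E
```

```text
pics
scene [[-0.533, -0.846, -0.003], [-0.5, 0.318, -0.806], [0.682, -0.428, -0.592]] [0.327 0.299 0.885] 507.3183099199787
side [[0.998, -0.068, 0.01], [-0.024, -0.488, -0.872], [0.064, 0.87, -0.489]] [-0.5    0.125  1.277] 519.4345539739637
0.1 [ 9.74703935e-01  2.23498376e-01 -8.47527556e-05 -8.40819436e-04]
```

View pics/scene0.png

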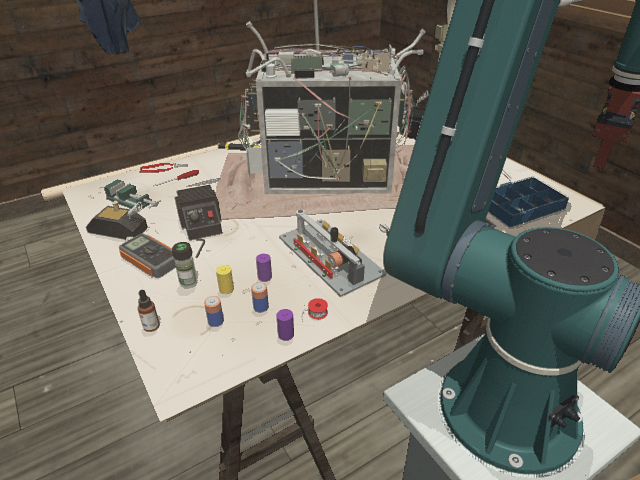

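View pics/side0.png

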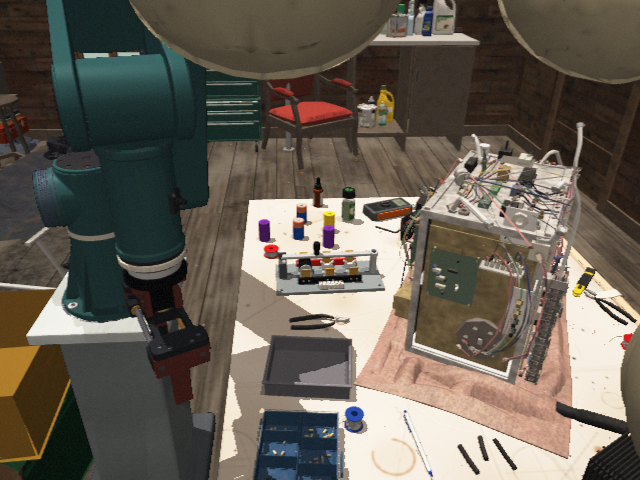

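The scene view shows blue copper-banded cells at (214,311) and (260,297). The look-alikes are purple at (264,267) and (286,324) and yellow at (225,279). The fixture is at (330,250) with the jar at (184,265), dropper at (148,310) and reel at (318,309). The side view shows the same two fresh cells at (302,213) and (298,229), the bin at (310,366) and the cutters at (315,322).

```bash
cat > h.py <<'E'
from bench import *
import numpy as np, cv2
from scipy.spatial.transform import Rotation as Ro
def cloud(c):
    z=c["range_z"]; v,u=np.indices(z.shape); K=c["intrinsics"]
    P=np.stack([(u-K[0,2])/K[0,0]*z,(v-K[1,2])/K[1,1]*z,z],-1)
    W=(P-c["t"])@c["R"]; W[z==0]=np.nan
    return W
def proj(c,X):
    p=c["intrinsics"]@(c["R"]@np.array(X)+c["t"]); return p[:2]/p[2]
def down(yaw):   # tool down; tool y (closing) axis at angle yaw in world
    # tool z=-Z ; tool y=(cos,sin,0); x = y cross z
    y=np.array([np.cos(yaw),np.sin(yaw),0]); z=np.array([0,0,-1.]); x=np.cross(y,z)
    return Ro.from_matrix(np.stack([x,y,z],1)).as_quat()
E
python3 - <<'E'
from h import *
for n in ("scene","side"):
    c=capture(n); W=cloud(c)
    for q in ("fresh_a_mid","tested_a_mid","fixture","bin","keeper_knob","screw_jar","flux_dropper","solder_reel","side_cutters"):
        for d in silhouettes(n,q):
            if d["conf"]<.3: continue
            p=W[d["region"]]; p=p[~np.isnan(p[:,0])]
            if len(p): print(n,q,round(d["conf"],2),np.round(d["xy"]),np.median(p,0).round(3),np.percentile(p,2,0).round(3),np.percentile(p,98,0).round(3))
c=capture("wrist"); print(c["R"].round(3).tolist(),c["t"].round(3),c["intrinsics"].round(0).tolist(),current_position())
print(-c["R"].T@c["t"])
E
```

```text
scene fresh_a_mid 0.93 [222. 277.] [0.54  0.293 0.037] [ 0.533  0.258 -0.001] [0.621 0.306 0.061]
scene fresh_a_mid 0.82 [281. 323.] [0.349 0.249 0.044] [0.342 0.231 0.005] [0.371 0.261 0.062]
scene fresh_a_mid 0.8 [258. 292.] [0.446 0.256 0.041] [0.44  0.238 0.004] [0.467 0.267 0.061]
scene fresh_a_mid 0.63 [264. 268.] [0.53  0.204 0.041] [0.523 0.186 0.007] [0.548 0.215 0.061]
scene fixture 0.95 [326. 256.] [0.496 0.045 0.012] [ 0.394 -0.032  0.005] [0.648 0.095 0.08 ]
scene fixture 0.55 [333. 235.] [0.501 0.041 0.069] [ 0.411 -0.002  0.027] [0.643 0.05  0.103]
scene bin 0.58 [494. 229.] [ 0.375 -0.359  0.036] [ 0.371 -0.36   0.034] [ 0.382 -0.353  0.038]
scene keeper_knob 0.59 [332. 234.] [0.497 0.042 0.069] [0.411 0.029 0.061] [0.64  0.05  0.103]
scene screw_jar 0.92 [185. 266.] [0.6   0.358 0.066] [0.593 0.336 0.002] [0.633 0.374 0.106]
scene flux_dropper 0.89 [148. 313.] [0.518 0.468 0.05 ] [0.511 0.452 0.005] [0.533 0.482 0.098]
scene solder_reel 0.86 [317. 309.] [0.374 0.159 0.02 ] [ 0.359  0.138 -0.   ] [0.398 0.175 0.025]
scene side_cutters 0.41 [384. 228.] [ 0.542 -0.148  
[... 634 characters left out ...]
r 0.86 [347. 202.] [0.614 0.338 0.06 ] [0.597 0.328 0.004] [0.635 0.364 0.105]
side flux_dropper 0.57 [320. 195.] [0.529 0.453 0.043] [0.516 0.444 0.003] [0.546 0.466 0.092]
side flux_dropper 0.37 [302. 212.] [0.473 0.338 0.042] [0.457 0.327 0.007] [0.488 0.356 0.06 ]
side solder_reel 0.7 [270. 252.] [0.382 0.144 0.017] [ 0.363  0.132 -0.002] [0.399 0.171 0.023]
side side_cutters 0.65 [312. 318.] [ 0.476 -0.157  0.007] [ 0.428 -0.178  0.   ] [ 0.552 -0.136  0.013]
[[0.436, -0.9, -0.0], [-0.862, -0.418, 0.286], [-0.258, -0.125, -0.958]] [-0.6   -0.034  0.391] [[337.0, 0.0, 319.0], [0.0, 337.0, 240.0], [0.0, 0.0, 1.0]] [ 0.26138867 -0.54003999  0.22262107]
[ 0.33333617 -0.50515829  0.3842894 ]
```

```bash
python3 - <<'E'
from h import *
move_ptp([0.55,0.03,0.32],down(-np.pi/2))
c=capture("wrist"); cv2.imwrite("pics/w1.png",c["image"])
np.savez("w1.npz",**c)
W=cloud(c)
np.save("w1c.npy",W)
# base plate
m=(abs(W[...,2]-0.010)<.004)&(abs(W[...,0]-.52)<.2)&(abs(W[...,1]-.03)<.12)
m=cv2.morphologyEx(m.astype(np.uint8),cv2.MORPH_OPEN,np.ones((3,3)))
n,l,s,_=cv2.connectedComponentsWithStats(m); print([(i,x[4]) for i,x in enumerate(s) if x[4]>200])
p=W[m>0][:,:2]; print(cv2.minAreaRect((p*1000).astype(np.float32)))
# keeper bar
k=(abs(W[...,2]-.0695)<.003)&(abs(W[...,0]-.52)<.2)&(abs(W[...,1]-.03)<.1)
p=W[k]; print(cv2.minAreaRect((p[:,:2]*1000).astype(np.float32)), np.median(p,0), len(p))
k=(W[...,2]>.094)&(W[...,2]<.11)&(abs(W[...,0]-.52)<.2)&(abs(W[...,1]-.03)<.1)
p=W[k]; print(np.median(p,0),(p[:,:2].min(0)+p[:,:2].max(0))/2,p.min(0),p.max(0))
E
```

```text
[(0, np.int32(295431)), (1, np.int32(664)), (3, np.int32(6772)), (4, np.int32(3422)), (7, np.int32(806))]
((557.8540649414062, 0.6390609741210938), (322.2972717285156, 189.6359405517578), 1.874738335609436)
((529.5166625976562, 40.48152160644531), (253.81651306152344, 22.157859802246094), 0.9839676022529602) [0.55651916 0.03916809 0.06902216] 2119
[0.50391435 0.03507509 0.10154419] [ 0.60501708 -0.01194692] [ 0.4900522  -0.06985982  0.09415224] [0.71998197 0.04596597 0.10471757]
```

View pics/w1.png

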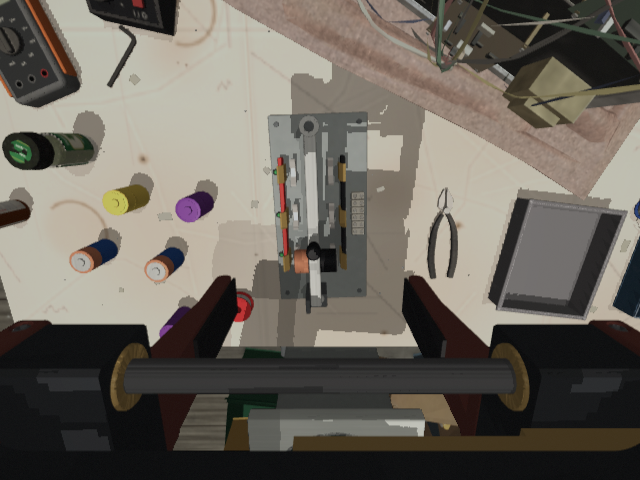

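```bash
python3 - <<'E'
from h import *
W=np.load("w1c.npy"); c=np.load("w1.npz"); im=c["image"]
k=(abs(W[...,2]-.0695)<.003)&(abs(W[...,0]-.54)<.1)&(abs(W[...,1]-.04)<.012)
p=W[k][:,:2]; d,_,_,_=np.linalg.svd((p-p.mean(0)).T,full_matrices=False)
a=d[:,0]*np.sign(d[0,0]); print("bar",p.mean(0),a,np.degrees(np.arctan2(a[1],a[0])))
k=(W[...,2]>.094)&(W[...,2]<.108)&(abs(W[...,0]-.505)<.03)&(abs(W[...,1]-.04)<.03)
q=W[k]; print("knob",cv2.minEnclosingCircle((q[:,:2]*1000).astype(np.float32)),q[:,2].mean())
m=(abs(W[...,2]-.010)<.004)&(abs(W[...,0]-.53)<.16)&(abs(W[...,1]-.035)<.085)
hsv=cv2.cvtColor(im,cv2.COLOR_BGR2HSV)
m=cv2.morphologyEx(m.astype(np.uint8),cv2.MORPH_OPEN,np.ones((5,5)))
p=W[m>0][:,:2]; r=cv2.minAreaRect((p*1000).astype(np.float32)); print("base",r, p.min(0),p.max(0))
t=(W[...,2]>.12)&(W[...,0]>.5)&(W[...,0]<.95)&(abs(W[...,1]+.05)<.25); q=W[t]
for y in np.arange(-.3,.2,.05):
    s=q[abs(q[:,1]-y)<.025]
    if len(s): print("tall",round(y,2),s[:,0].min().round(3),s[:,2].max().round(3))
# fresh cells tops
K=c["intrinsics"]
h=hsv
for u,v in ((150,267),(82,260)):
    g=(abs(W[...,2]-.06)<.004); mm=np.zeros(g.shape,bool); mm[v-25:v+25,u-25:u+25]=1
    s=W[g&mm]; print("fresh",cv2.minEnclosingCircle((s[:,:2]*1000).astype(np.float32)),len(s))
# bin rim
g=(abs(W[...,2]-.036)<.004)&(W[...,1]<-.2)&(W[...,1]>-.42)&(W[...,0]<.58)&(W[...,0]>.35)
print("bin",cv2.minAreaRect((W[g][:,:2]*1000).astype(np.float32)))
g=(abs(W[...,2]-.003)<.003)&(W[...,1]<-.2)&(W[...,1]>-.42)&(W[...,0]<.58)
E
```

```text
Traceback (most recent call last):
ValueError: not enough values to unpack (expected 4, got 3)
```

```bash
cat > fit.py <<'E'
from h import *
W=np.load("w1c.npy"); c=np.load("w1.npz"); im=c["image"]
k=(abs(W[...,2]-.0695)<.003)&(abs(W[...,0]-.54)<.1)&(abs(W[...,1]-.04)<.012)
p=W[k][:,:2]; d=np.linalg.svd((p-p.mean(0)).T,full_matrices=False)[0]
a=d[:,0]*np.sign(d[0,0]); print("bar",p.mean(0),a,np.degrees(np.arctan2(a[1],a[0])))
k=(W[...,2]>.094)&(W[...,2]<.108)&(abs(W[...,0]-.505)<.03)&(abs(W[...,1]-.04)<.03)
q=W[k]; print("knob",cv2.minEnclosingCircle((q[:,:2]*1000).astype(np.float32)),q[:,2].mean())
m=(abs(W[...,2]-.010)<.004)&(abs(W[...,0]-.53)<.16)&(abs(W[...,1]-.035)<.085)
m=cv2.morphologyEx(m.astype(np.uint8),cv2.MORPH_OPEN,np.ones((5,5)))
p=W[m>0][:,:2]; r=cv2.minAreaRect((p*1000).astype(np.float32)); print("base",r, p.min(0),p.max(0))
t=(W[...,2]>.12)&(W[...,0]>.5)&(W[...,0]<.95)&(abs(W[...,1]+.05)<.25); q=W[t]
for y in np.arange(-.3,.2,.05):
    s=q[abs(q[:,1]-y)<.025]
    if len(s): print("tall",round(y,2),s[:,0].min().round(3),s[:,2].max().round(3))
for u,v in ((150,267),(82,260)):
    g=(abs(W[...,2]-.06)<.004); mm=np.zeros(g.shape,bool); mm[v-25:v+25,u-25:u+25]=1
    s=W[g&mm]; print("fresh",cv2.minEnclosingCircle((s[:,:2]*1000).astype(np.float32)),len(s))
g=(abs(W[...,2]-.036)<.004)&(W[...,1]<-.2)&(W[...,1]>-.42)&(W[...,0]<.58)&(W[...,0]>.35)
print("bin",cv2.minAreaRect((W[g][:,:2]*1000).astype(np.float32)))
cv2.imwrite("pics/crop1.png",np.hstack([cv2.resize(im[235:300,40:205],None,fx=3,fy=3),cv2.resize(im[235:300,250:355],None,fx=3,fy=3)]))
E
python3 fit.py
```

```text
bar [0.55365673 0.03930326] [0.99939489 0.03478301] 1.9933217099424805
knob ((499.1845703125, 37.53224563598633), 9.132608413696289) 0.10156493286433238
base ((529.5205078125, 28.342967987060547), (267.5501708984375, 132.199462890625), 1.9243532419204712) [ 0.39412143 -0.04130112] [0.66415103 0.09839699]
tall -0.25 0.647 0.172
tall -0.2 0.646 0.244
tall -0.15 0.66 0.262
tall -0.1 0.679 0.259
tall -0.05 0.562 0.438
tall -0.0 0.538 0.439
tall 0.05 0.539 0.439
tall 0.1 0.538 0.439
fresh ((460.4700927734375, 250.34339904785156), 17.009798049926758) 439
fresh ((473.2514343261719, 348.32012939453125), 16.85289192199707) 453
bin ((463.4275817871094, -308.4850158691406), (138.59678649902344, 167.4957733154297), 83.14190673828125)
```

View pics/crop1.png

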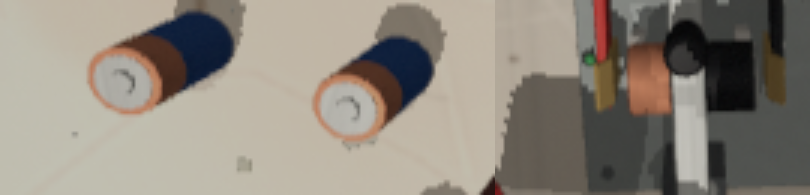

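The crop shows both cells with blue sleeves and copper bands, so they are the right ones. The fixture holds one black cell in channel 3, with its band towards red. The base looks offset from the bar, so I'll check against the leaves.

```bash
python3 - <<'E'
from h import *
W=np.load("w1c.npy"); c=np.load("w1.npz"); im=c["image"]
th=np.radians(1.96); ey=np.array([np.cos(th),np.sin(th)]); ex=np.array([ey[1],-ey[0]])
o=np.array([.5295,.0283])
D=W[...,:2]-o; X=D@ex*1000; Y=D@ey*1000; Z=W[...,2]*1000
hsv=cv2.cvtColor(im,cv2.COLOR_BGR2HSV)
for yc in (-60,0,60):
    m=(abs(Y-yc)<11)&(Z>40)&(Z<57)&(abs(X)<65)
    h,e=np.histogram(X[m],bins=np.arange(-60,60,3)); print(yc,[(int(a),int(b)) for a,b in zip(e,h) if b>5])
# ribs: profile along Y for points with Z 20..45 away from bar
m=(Z>22)&(Z<40)&(abs(X)<40)
h,e=np.histogram(Y[m],bins=np.arange(-110,110,4)); print([(int(a),int(b)) for a,b in zip(e,h) if b>5])
m=(Z>72)&(abs(X)<60)&(abs(Y)<140); 
for lo,hi in((-135,-100),(-45,-15),(100,135)):
    s=m&(Y>lo)&(Y<hi); print(lo,X[s].min().round(),X[s].max().round(),Y[s].min().round(),Y[s].max().round(),np.median(Z[s]).round(1)) if s.any() else 0
red=(hsv[...,1]>150)&((hsv[...,0]<6)|(hsv[...,0]>174))&(abs(Y)<110)&(X<0)&(X>-60); print("red",np.median(X[red]),np.median(Z[red]),np.percentile(Y[red],[1,99]))
E
```

```text
-60 [(-54, 26), (-51, 39), (-48, 38), (-42, 6), (-39, 22), (-36, 22), (-33, 17), (-30, 23), (-27, 22), (-24, 16), (-21, 12), (-3, 18), (0, 28), (3, 20), (6, 21), (9, 22), (12, 24), (15, 17), (18, 20), (24, 17), (27, 43), (30, 33)]
0 [(-54, 28), (-51, 45), (-48, 38), (24, 24), (27, 44), (30, 33)]
60 [(-54, 29), (-51, 53), (-48, 40), (24, 36), (27, 36), (30, 54)]
[(-110, 31), (-106, 19), (-58, 6), (-54, 13), (-50, 19), (-46, 53), (-42, 11), (-38, 11), (-34, 11), (-30, 11), (-26, 11), (-22, 10), (-18, 27), (-14, 39), (-10, 45), (-6, 25), (-2, 27), (2, 25), (6, 36), (10, 48), (14, 47), (18, 15), (22, 15), (26, 15), (30, 15), (34, 15), (38, 13), (42, 45), (46, 35), (50, 36), (54, 29), (58, 30), (62, 30), (66, 33), (70, 47), (74, 47), (78, 7)]
-135 -23.0 -20.0 -124.0 -107.0 72.3
-45 -19.0 -2.0 -39.0 -21.0 101.8
100 -15.0 -5.0 109.0 123.0 73.8
red -50.3535791513683 27.616162423690337 [-53.79945416  78.03879553]
```

```bash
cat >> h.py <<'E'
th=np.radians(1.96); ey=np.array([np.cos(th),np.sin(th)]); ex=np.array([ey[1],-ey[0]])
o=np.array([.5292,.0386]); hinge=o+.116*ey
def fx(X,Y): return o+X*ex+Y*ey
def knob(q): return hinge+.146*(np.sin(q)*ex-np.cos(q)*ey)
def P(xy,z): return [xy[0],xy[1],z]
YW=th+np.pi/2   # tool y along -ex, camera towards robot
E
python3 - <<'E'
from h import *
for q,dy,z in((0,0,.2),(0,0,.074),(.6,.15,.074),(1.15,.2,.074)):
    j=inverse_kinematics(P(knob(q),z),down(YW+dy)); print(None if j is None else np.round(j,2))
for a in (YW,YW-np.pi):
  for nm,t in (("ch3",P(fx(0,-.06),.03)),("bin",[.463,-.308,.06])):
    j=inverse_kinematics(t,down(a)); print(nm,None if j is None else np.round(j,2))
# tilted place: tool pointing down & towards +ex ; closing along ey
def tilt(h,b,s=1):  # h: horizontal pointing heading, b tilt from vertical; s flips y
    z=np.array([np.sin(b)*np.cos(h),np.sin(b)*np.sin(h),-np.cos(b)]); y=s*np.array([-np.sin(h),np.cos(h),0]); x=np.cross(y,z)
    return Ro.from_matrix(np.stack([x,y,z],1)).as_quat(),z
hx=np.arctan2(ex[1],ex[0])
for s in (1,-1):
  for Y in(0,.06,-.06):
    q,z=tilt(hx,np.pi/4,s)
    g=np.array(P(fx(-.011,Y),.042))+.019*z
    j=inverse_kinematics(g,q); print("place",s,Y,None if j is None else np.round(j,2))
for n,c in (("F1",(.460,.250)),("F2",(.473,.348))):
  for s in (1,-1):
    for hd in range(-180,180,30):
      q,z=tilt(np.radians(hd),np.pi/4,s)
      g=np.array([*c,.0415])+.019*z
      j=inverse_kinematics(g,q); j2=inverse_kinematics(g-.1*z,q)
      if j is not None and j2 is not None: print(n,s,hd,np.round(j,2))
E
```

```text
[-0.06  0.24  1.75 -0.    1.15 -1.67]
[-0.06  0.41  1.88 -0.    0.85 -1.67]
[-0.21  0.44  1.82 -0.    0.88 -1.97]
[-0.27  0.52  1.66 -0.    0.96 -2.08]
ch3 [-0.07  0.46  1.98 -0.    0.7  -1.67]
bin [-0.71  0.49  1.77 -0.    0.88 -2.32]
ch3 [-0.07  0.46  1.98 -0.    0.7   1.47]
bin [-0.71  0.49  1.77 -0.    0.88  0.83]
place 1 0 [ 0.42  0.76  1.72 -0.8   1.16  0.9 ]
place 1 0.06 [ 0.38  0.8   1.59 -0.79  1.21  0.82]
place 1 -0.06 [ 0.46  0.73  1.84 -0.8   1.12  0.99]
place -1 0 [ 0.42  0.76  1.72 -0.8   1.16 -2.24]
place -1 0.06 [ 0.38  0.8   1.59 -0.79  1.21 -2.33]
place -1 -0.06 [ 0.46  0.73  1.84 -0.8   1.12 -2.15]
F1 1 -180 [0.24 0.9  1.32 0.17 1.69 1.77]
F1 1 -150 [ 0.42  0.92  1.26 -0.08  1.74  1.48]
F1 1 -120 [ 0.58  0.89  1.33 -0.32  1.64  1.21]
F1 1 -90 [ 0.73  0.83  1.52 -0.56  1.41  1.  ]
F1 1 -60 [ 0.84  0.74  1.78 -0.85  1.1   0.91]
F1 1 90 [-0.16  0.68  2.05  1.07  0.92  2.08]
F1 1 120 [-0.07  0.75  1.75  0.67  1.23  2.12]
F1 1 150 [0.08 0.83 1.5  0.41 1.51 1.99]
F1 -1 -180 [ 0.24  0.9   1.32  0.17  1.69 -1.37]
F1 -1 -150 [ 0.42  0.92  1.26 -0.08  1.74 -1.66]
F1 -1 -120 
[... 403 characters left out ...]
1.79  1.24]
F2 1 -90 [ 0.82  0.9   1.3  -0.51  1.57  0.99]
F2 1 -60 [ 0.92  0.81  1.57 -0.76  1.25  0.83]
F2 1 60 [0.16 0.67 2.26 2.06 0.67 1.83]
F2 1 90 [0.05 0.69 2.   1.2  0.86 2.18]
F2 1 120 [0.09 0.77 1.69 0.76 1.2  2.23]
F2 1 150 [0.21 0.87 1.4  0.5  1.52 2.11]
F2 -1 -180 [ 0.36  0.95  1.18  0.26  1.76 -1.26]
F2 -1 -150 [ 0.52  0.99  1.07 -0.    1.86 -1.58]
F2 -1 -120 [ 0.68  0.97  1.12 -0.27  1.79 -1.9 ]
F2 -1 -90 [ 0.82  0.9   1.3  -0.51  1.57 -2.16]
F2 -1 -60 [ 0.92  0.81  1.57 -0.76  1.25 -2.31]
F2 -1 60 [ 0.16  0.67  2.26  2.06  0.67 -1.31]
F2 -1 90 [ 0.05  0.69  2.    1.2   0.86 -0.96]
F2 -1 120 [ 0.09  0.77  1.69  0.76  1.2  -0.91]
F2 -1 150 [ 0.21  0.87  1.4   0.5   1.52 -1.03]
```

```bash
cat >> h.py <<'E'
def tilt(h,b,s=1):
    z=np.array([np.sin(b)*np.cos(h),np.sin(b)*np.sin(h),-np.cos(b)]); y=s*np.array([-np.sin(h),np.cos(h),0]); x=np.cross(y,z)
    return Ro.from_matrix(np.stack([x,y,z],1)).as_quat(),z
hx=np.arctan2(ex[1],ex[0])
E
python3 - <<'E'
from h import *
move_gripper(.026)
move_ptp(P(knob(0),.16),down(YW))
print("hit",servo_line(P(knob(0),.075),rate=.06,contact_N=6))
for q in np.arange(.08,1.16,.107):
    servo_line(P(knob(q),.075),down(YW+.17*q),rate=.06)
print(current_force().round(1),q)
c=capture("side"); 
servo_line(P(knob(q),.2),rate=.1)
move_ptp([.53,.03,.33],down(-np.pi/2))
c=capture("wrist"); cv2.imwrite("pics/w2.png",c["image"]); np.savez("w2.npz",**c)
print(current_clock())
E
```

```text
hit False
[0.3 1.4 0.4] 1.1500000000000001
17.7167
```

View pics/w2.png

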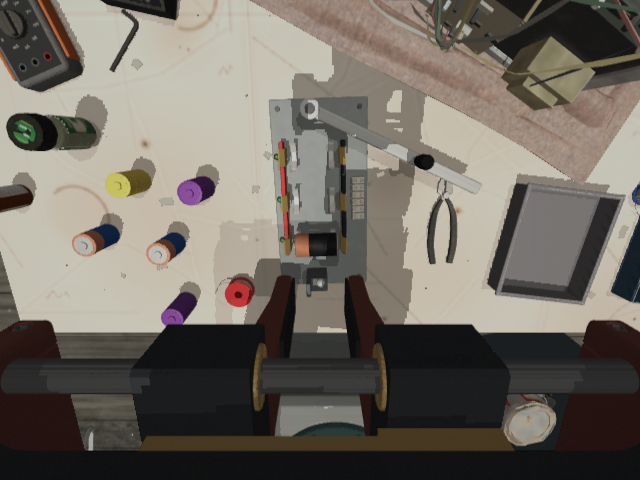

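The view shows the bar open, with its knob at (424,162). The tested cell lies alone in channel 3 at (315,244), and channels 1 and 2 are empty. The bin is at (557,245).

```bash
python3 - <<'E'
from h import *
def binpos():
    c=capture("side"); W=cloud(c); d=[x for x in silhouettes("side","bin") if x["conf"]>.3][0]
    m=cv2.dilate(d["region"].astype(np.uint8),np.ones((5,5)))>0
    p=W[m&(abs(W[...,2]-.036)<.004)][:,:2]
    return cv2.minAreaRect((p*1000).astype(np.float32))
qd=down(th+np.pi) if abs((inverse_kinematics(P(fx(0,-.06),.026),down(th+np.pi))or[0]*5+[9])[5])<2.3 else down(th)
move_gripper(.052)
move_ptp(P(fx(0,-.06),.16),qd)
print("hit",servo_line(P(fx(0,-.06),.027),rate=.08,contact_N=8))
move_gripper(.0)
print("gap",current_finger_gap(),current_grip_force())
servo_line(P(fx(0,-.06),.20),rate=.12)
print("gap",current_finger_gap(),current_grip_force())
r=binpos(); print(r)
b=np.array(r[0])/1000
move_ptp(P(b,.20),qd)
print("gap",current_finger_gap())
r=binpos(); print(r)
print("hit",servo_line(P(b,.014),rate=.1,contact_N=8),current_position())
move_gripper(.055)
servo_line(P(b,.25),rate=.15)
c=capture("side"); cv2.imwrite("pics/s3.png",c["image"][180:420,180:420])
print(current_clock(),np.round(current_joint_pos(),2))
E
```

```text
hit False
gap 0.03248485259406152 29.999493062496185
gap 0.03215737020137772 29.998423755168915
((461.1695861816406, -310.3535461425781), (141.71131896972656, 166.84559631347656), 82.98228454589844)
gap 0.03232430201249432
((461.0186767578125, -310.0361633300781), (142.16128540039062, 167.1482391357422), 82.92847442626953)
hit False [ 0.46151598 -0.31062153  0.01450293]
29.4583 [-0.72  0.27  1.57 -0.    1.3  -0.75]
```

View pics/s3.png

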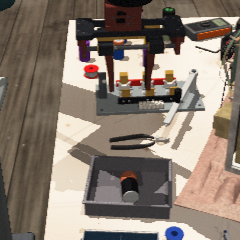

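The crop shows the tested cell lying in the bin at (130,187). Next is the first fresh cell.

```bash
cat >> h.py <<'E'
def find_tops(tag):
    c=capture("wrist"); W=cloud(c); im=c["image"]
    m=(abs(W[...,2]-.061)<.005)&(W[...,1]>.15)&(W[...,1]<.45)&(W[...,0]<.6)&(W[...,0]>.3)
    n,l,s,_=cv2.connectedComponentsWithStats(m.astype(np.uint8)); out=[]
    for i in range(1,n):
        if s[i,4]<120: continue
        (x,y),r=cv2.minEnclosingCircle((W[l==i][:,:2]*1000).astype(np.float32))
        # colour just outside the top, of the visible side (z 15..35 mm)
        sd=(W[...,2]>.012)&(W[...,2]<.035)&(np.hypot(W[...,0]-x/1e3,W[...,1]-y/1e3)<.02)
        col=np.median(im[sd],0) if sd.any() else None
        out.append((round(x/1e3,4),round(y/1e3,4),round(r,1),col)); print(tag,out[-1])
    return [t for t in out if t[3] is not None and t[3][0]>2.2*t[3][2]and t[3][0]>1.5*t[3][1]] or out
def pick_look(): 
    move_ptp([.50,.30,.33],down(-np.pi/2)); return find_tops("top")
def pick(xy,hd):
    q,z=tilt(np.radians(hd),np.pi/4,-1); g=np.array([*xy,.0425])+.019*z
    move_gripper(.060); up=g-.13*z
    move_ptp(up,q)
    print("hit",servo_line(g,rate=.1,contact_N=8))
    move_gripper(0.); print("gap",current_finger_gap(),current_grip_force())
    servo_line(g+[0,0,.2],rate=.12); print("gap",current_finger_gap(),current_grip_force())
E
python3 - <<'E'
from h import *
t=pick_look()
f=min(t,key=lambda a:np.hypot(a[0]-.46,a[1]-.25)); print("choose",f)
if np.hypot(f[0]-.46,f[1]-.25)<.02:
    pick(f[:2],75)
    c=capture("scene"); cv2.imwrite("pics/s4.png",c["image"][150:400,80:420])
print(current_clock(),np.round(current_joint_pos(),2))
E
```

```text
top (0.5532, 0.2898, 16.4, array([ 88., 114., 127.]))
top (0.5439, 0.1985, 16.4, array([54. , 23.5, 45. ]))
top (0.4734, 0.3493, 16.4, array([69., 37., 20.]))
top (0.4603, 0.2506, 16.5, array([68., 36., 19.]))
top (0.362, 0.2436, 16.9, array([61., 26., 51.]))
choose (0.4603, 0.2506, 16.5, array([68., 36., 19.]))
hit False
gap 0.03261607107998655 29.988780319690704
gap 0.03268095352230688 29.989018142223358
38.5 [-0.17  0.21  2.06  0.96  1.04 -0.49]
```

```bash
cat >> h.py <<'E'
def place_pose(Y,dz=0,dX=0):
    q,z=tilt(hx,np.pi/4,1); return np.array(P(fx(-.012+dX,Y),.0425+dz))+.019*z,q
def held_check(tag,Y,dz):
    """cell axis extent seen by scene camera, in fixture frame"""
    c=capture("scene"); W=cloud(c); np.savez(tag+".npz",**c)
    im=c["image"]; u,v=proj(c,P(fx(0,Y),.042+dz)).astype(int)
    cv2.imwrite(f"pics/{tag}.png",cv2.resize(im[max(v-50,0):v+50,u-70:u+70],None,fx=4,fy=4)); print(u,v)
E
python3 - <<'E'
from h import *
g,q=place_pose(.06,.13)
move_ptp(g,q); print("gap",current_finger_gap(),current_grip_force())
held_check("h1",.06,.13); print(current_clock())
E
```

```text
gap 0.032404996592570595 29.98948037624359
311 184
40.05
```

View pics/h1.png

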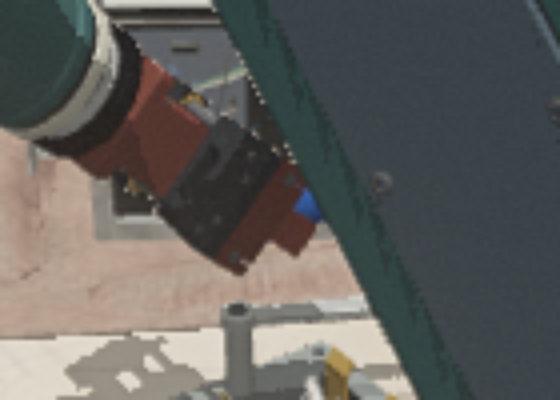

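The arm hides the cell in this view, so I'll use the side camera.

```bash
sed -i 's/capture("scene"); W=cloud(c); np/capture("side"); W=cloud(c); np/' h.py; python3 - <<'E'
from h import *
held_check("h1b",.06,.13)
c=np.load("h1b.npz"); W=cloud(c); D=W[...,:2]-o; X=D@ex; Y=D@ey; Z=W[...,2]
m=(abs(Y-.06)<.014)&(abs(Z-.172)<.03)&(abs(X)<.06)
hsv=cv2.cvtColor(c["image"],cv2.COLOR_BGR2HSV)
b=m&(hsv[...,0]>100)&(hsv[...,0]<130)&(hsv[...,1]>120); print(b.sum(), "blue X",np.percentile(X[b],[2,50,98]),"Z",np.percentile(Z[b],[2,98]),"Y",np.percentile(Y[b],[2,98]))
E
```

```text
353 215
74 blue X [-0.00633389  0.01207694  0.03010935] Z [0.18050168 0.18950432] Y [0.0464081 0.0713391]
```

View pics/h1b.png

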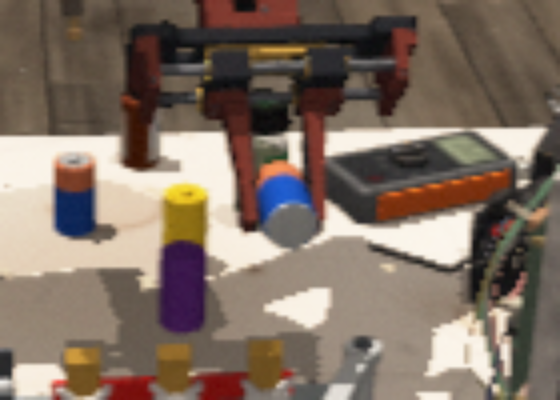

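The cell is held level with its plus end at the red side, its minus end is at X = 30 mm as wanted. I'll lower it.

```bash
cat >> h.py <<'E'
def place(Y):
    g,q=place_pose(Y,.025); print("hit",servo_line(g,q,rate=.1,contact_N=10))
    g,q=place_pose(Y,-.001); print("hit",servo_line(g,q,rate=.03,contact_N=10),current_position()-g,current_force().round(1))
    move_gripper(.046)
    g,q=place_pose(Y,.15); servo_line(g,q,rate=.12)
E
python3 - <<'E'
from h import *
place(.06)
move_gripper(.046)
t=pick_look()
c=capture("side"); im=c["image"]; cv2.imwrite("pics/s5.png",cv2.resize(im[225:305,260:400],None,fx=4,fy=4))
print(current_clock())
E
```

```text
hit False
hit True [-0.00115926 -0.00049997  0.00029928] [-0.6  0.1  1.7]
top (0.5532, 0.2899, 16.3, array([ 82., 108., 121.]))
top (0.5438, 0.1986, 16.4, array([55., 24., 46.]))
top (0.3624, 0.2446, 16.4, array([61., 26., 51.]))
45.575
```

View pics/s5.png

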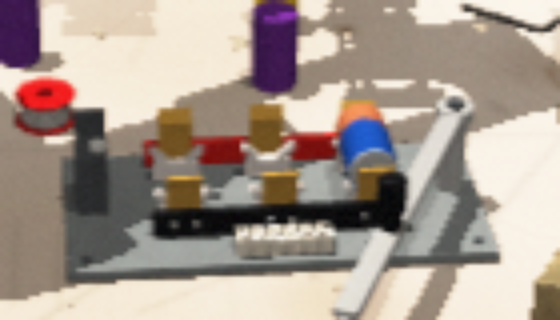

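The first cell sits in channel 1. The second fresh cell is no longer where it stood, so I'll look for it.

```bash
python3 - <<'E'
from h import *
move_ptp([.50,.34,.36],down(-np.pi/2))
c=capture("wrist"); np.savez("w6.npz",**c); cv2.imwrite("pics/w6.png",c["image"])
E
```

```text
(no output)
```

View pics/w6.png

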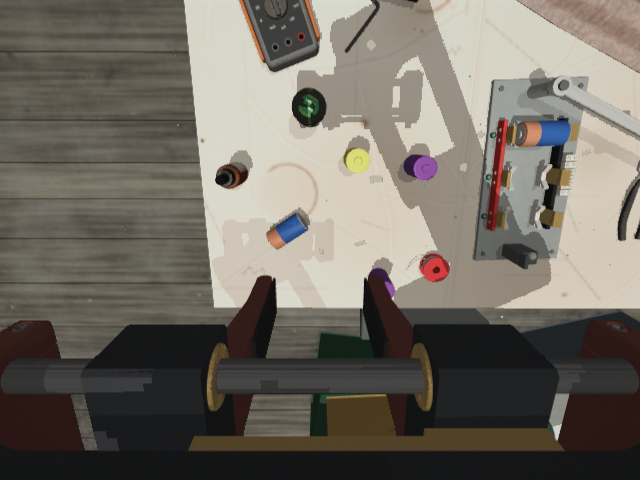

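The second cell now lies on its side at (287,230), with its copper end at (275,237). I can take it from straight above.

```bash
cat >> h.py <<'E'
def lying():
    c=capture("wrist"); W=cloud(c); hsv=cv2.cvtColor(c["image"],cv2.COLOR_BGR2HSV); Z=W[...,2]
    box=(W[...,1]>.2)&(W[...,1]<.5)&(W[...,0]>.35)&(W[...,0]<.6)&(Z>.008)&(Z<.04)
    bl=box&(hsv[...,0]>98)&(hsv[...,0]<125)&(hsv[...,1]>120)
    p0=np.median(W[bl],0)
    m=box&(np.hypot(W[...,0]-p0[0],W[...,1]-p0[1])<.07)
    r=cv2.minAreaRect((W[m][:,:2]*1000).astype(np.float32)); 
    pts=cv2.boxPoints(r)/1000; e=[pts[1]-pts[0],pts[2]-pts[1]]; a=max(e,key=np.linalg.norm); a=a/np.linalg.norm(a)
    ctr=np.array(r[0])/1000
    if (p0[:2]-ctr)@a>0: a=-a    # a -> plus (away from blue)
    print("lying",r,p0.round(3),"z",np.percentile(Z[m],98),"axis",a,m.sum()); return ctr,a
E
python3 - <<'E'
from h import *
c,a=lying()
# tool orientation for grasp and place (same relation of tool y to cell): y = rot90(a) ; place plus=-ex
ang=np.arctan2(a[1],a[0]); pa=np.arctan2(-ex[1],-ex[0])
for s in (np.pi/2,-np.pi/2):
    for p,w in ((P(c,.005),ang+s),(P(fx(0,0),.03),pa+s)):
        j=inverse_kinematics(p,down(w)); print(s,None if j is None else np.round(j,2))
E
```

```text
lying ((444.5245056152344, 391.177490234375), (33.124507904052734, 59.71951675415039), 34.21088409423828) [0.451 0.385 0.03 ] z 0.03319877685164572 axis [-0.5622405  0.8269738] 840
1.5707963267948966 None
1.5707963267948966 None
-1.5707963267948966 [ 0.61  0.61  1.72 -0.    0.81  0.01]
-1.5707963267948966 [-0.06  0.51  1.85 -0.    0.78 -0.09]
```

```bash
python3 - <<'E'
from h import *
c,a=lying(); s=-np.pi/2
q1=down(np.arctan2(a[1],a[0])+s); q2=down(np.arctan2(-ex[1],-ex[0])+s)
move_gripper(.06)
move_ptp(P(c,.12),q1)
print("hit",servo_line(P(c,.005),rate=.08,contact_N=8),current_position())
zg=current_position()[2]
move_gripper(0); print("gap",current_finger_gap(),current_grip_force())
servo_line(P(c,.2),rate=.12); print("gap",current_finger_gap(),current_grip_force())
move_ptp(P(fx(0,0),.20),q2); print("gap",current_finger_gap(),current_grip_force())
k=capture("side"); W=cloud(k); np.savez("h2.npz",**k); D=W[...,:2]-o; X=D@ex; Y=D@ey; Z=W[...,2]
u,v=proj(k,P(fx(0,0),.2)).astype(int); cv2.imwrite("pics/h2.png",cv2.resize(k["image"][v-50:v+50,u-70:u+70],None,fx=4,fy=4))
hsv=cv2.cvtColor(k["image"],cv2.COLOR_BGR2HSV)
b=(abs(Y)<.02)&(abs(Z-.205)<.03)&(abs(X)<.06)&(hsv[...,0]>100)&(hsv[...,0]<130)&(hsv[...,1]>120)
print(b.sum(),"X",np.percentile(X[b],[2,98]),"Y",np.percentile(Y[b],[2,98]),"Z",np.percentile(Z[b],[2,98]),zg,current_clock())
E
```

```text
lying ((444.6658020019531, 391.2636413574219), (32.996299743652344, 59.40471649169922), 34.430267333984375) [0.451 0.385 0.03 ] z 0.03317067429902545 axis [-0.5654025   0.82481515] 845
hit False [0.44503759 0.39152145 0.00553116]
gap 0.03239133379604301 29.99719798564911
gap 0.03209469762319835 29.996976256370544
gap 0.03230661729192533 29.997081756591797
84 X [-0.00939862  0.02664823] Y [-0.01475548  0.01641843] Z [0.21354048 0.22732514] 0.005531161808687016 53.6
```

View pics/h2.png

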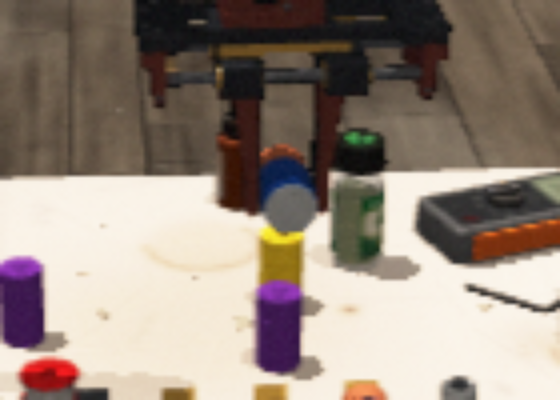

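The cell is held level with its copper end to the red side, but sits about 3 mm too far that way. I'll correct that in the placing.

```bash
python3 - <<'E'
from h import *
T=lambda z:P(fx(.003,0),z)
servo_line(T(.2),rate=.05)
print("hit",servo_line(T(.055),rate=.1,contact_N=10))
print("hit",servo_line(T(.0305),rate=.03,contact_N=10),current_position()-T(.0305),current_force().round(1),current_finger_gap())
move_gripper(.046)
servo_line(T(.2),rate=.12)
move_ptp([.53,.03,.33],down(-np.pi/2))
c=capture("wrist"); W=cloud(c); D=W[...,:2]-o; X=D@ex; Y=D@ey; Z=W[...,2]
for yc in (.06,0):
    m=(abs(Y-yc)<.008)&(Z>.05)&(abs(X)<.034); h=(abs(X)<.025)&(abs(Y-yc)<.02)&(Z>.035)
    print("ch",yc,"X",np.percentile(X[m],[1,99]).round(4),"Ymid",(np.percentile(Y[h],[1,99])).round(4),"top",np.percentile(Z[h],98).round(4))
k=(Z>.092)&(Z<.108)&(X>.06)&(X<.2)&(abs(Y)<.2); (x,y),r=cv2.minEnclosingCircle((W[k][:,:2]*1000).astype(np.float32))
kv=np.array([x,y])/1e3-hinge; print("keeper q",np.arctan2(kv@ex,-kv@ey),r,np.linalg.norm(kv))
im=c["image"]; cv2.imwrite("pics/w7.png",cv2.resize(im[80:310,180:500],None,fx=2,fy=2))
s=capture("side"); d=silhouettes("side","bin")[0]; Ws=cloud(s); p=Ws[d["region"]]; print("bin",np.nanpercentile(p,[2,98],0).round(3))
print(current_clock())
E
```

```text
hit False
hit True [-1.14791822e-03  2.36072639e-05  5.53868711e-04] [-0.   0.4  0.3] 0.031994682278804365
ch 0.06 X [-0.028   0.0295] Ymid [0.0438 0.076 ] top 0.0589
ch 0 X [-0.0239  0.033 ] Ymid [-0.0123  0.0199] top 0.4368
keeper q 1.6586760427443261 84.47827911376953 0.11698238597381654
bin [[ 0.38  -0.382 -0.001]
 [ 0.543 -0.239  0.036]]
59.775
```

View pics/w7.png

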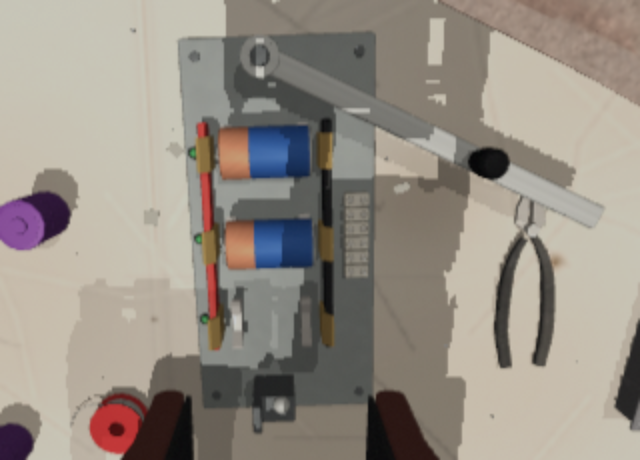

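```bash
cat > seat.py <<'E'
from h import *
from scipy.optimize import least_squares
def seat(W,yc):
    D=W[...,:2]-o; X=D@ex; Y=D@ey; Z=W[...,2]
    m=(abs(X)<.022)&(abs(Y-yc)<.024)&(Z>.036)&(Z<.07)
    for nm,s in (("all",m),("red",m&(X<-.005)),("blk",m&(X>.005))):
        r=least_squares(lambda p:np.hypot(Y[s]-p[0],Z[s]-p[1])-.0165,[yc,.042],loss="soft_l1",f_scale=.001)
        print(yc,nm,s.sum(),(r.x*1000).round(1),"rms",np.sqrt(np.mean(r.fun**2))*1000)
move_ptp([.50,.03,.28],down(-np.pi/2)); move_gripper(.08)
c=capture("wrist"); W=cloud(c); np.savez("w8.npz",**c)
for y in (.06,0): seat(W,y)
s=capture("side"); Ws=cloud(s)
for y in (.06,0): print("side"); seat(Ws,y)
E
python3 seat.py
```

```text
0.06 all 1233 [59.8 41.2] rms 0.6525907022248808
0.06 red 483 [59.8 41.2] rms 0.6941649614395331
0.06 blk 478 [59.9 41.2] rms 0.6289224096080053
0 all 1081 [-0.3 41.2] rms 0.6457338413932587
0 red 417 [-0.3 41.2] rms 0.6452095655799364
0 blk 412 [-0.3 41.3] rms 0.664270276906142
side
0.06 all 119 [58.6 40.5] rms 1.0344818807501617
0.06 red 41 [58.9 40.4] rms 1.0440774433842344
0.06 blk 50 [58.3 40.5] rms 0.9666480581621659
side
0 all 116 [-1.4 40.5] rms 1.1265927928074515
0 red 42 [-1.3 40.7] rms 1.2218075826270764
0 blk 47 [-1.4 40.4] rms 1.1577127738597999
```

Both cells are seated, at 42 mm height within measurement error, less than 0.5 mm off across the channel and centred between the leaves. Now I'll shut the bar.

```bash
python3 - <<'E'
from h import *
c=np.load("w8.npz"); W=cloud(c); D=W[...,:2]-o; X=D@ex; Y=D@ey; Z=W[...,2]
k=(Z>.095)&(Z<.106)&(X>.11)&(X<.16)&(Y>.02)&(Y<.09)
xy,r=cv2.minEnclosingCircle((W[k][:,:2]*1000).astype(np.float32)); kv=np.array(xy)/1e3-hinge
q0=np.arctan2(kv@ex,-kv@ey); print("q",q0,r,np.linalg.norm(kv))
assert abs(q0-1.15)<.08
move_gripper(.03)
q0-=0; dy=lambda q:.17*q
move_ptp(P(knob(q0),.2),down(YW+dy(q0)))
print("hit",servo_line(P(knob(q0),.075),rate=.06,contact_N=6))
for q in np.linspace(q0,.1,10)[1:]: servo_line(P(knob(q),.075),down(YW+dy(q)),rate=.06)
print(current_force().round(1))
print("stop",servo_line(P(knob(-.07),.075),down(YW),rate=.03,contact_N=25),current_force().round(1))
p=current_position(); print("tcp q",((p[:2]-o)@ex)/.146, current_clock())
E
```

```text
q 1.1129551174017125 8.846281051635742 0.1456153984094061
hit False
[0.7 0.7 0.3]
stop True [ 0.4 -4.4  1.8]
tcp q -0.037993385673080055 71.6833
```

```bash
python3 - <<'E'
from h import *
servo_line(P(knob(0),.075),rate=.03); print(current_force().round(1))
servo_line(P(knob(0),.2),rate=.1)
move_ptp([.50,.03,.30],down(-np.pi/2)); move_gripper(.08)
c=capture("wrist"); W=cloud(c); D=W[...,:2]-o; X=D@ex; Y=D@ey; Z=W[...,2]
k=(Z>.095)&(Z<.106)&(abs(X)<.03)&(abs(Y+.03)<.02)
xy,r=cv2.minEnclosingCircle((W[k][:,:2]*1000).astype(np.float32)); kv=np.array(xy)/1e3-hinge
print("q knob",np.arctan2(kv@ex,-kv@ey),r)
b=(abs(Z-.0695)<.003)&(abs(X)<.012)&(Y>-.01)&(Y<.095); p=np.polyfit(Y[b],X[b],1); print("q bar",-p[0], "x at hinge",np.polyval(p,.116))
from seat import seat
E
sed -n 1p /dev/null
```

```text
[-0.1  0.4 -0.4]
q knob -6.613138053720824e-05 9.02687931060791
q bar -3.7240669191399555e-05 x at hinge 0.00010057863809151312
0.06 all 1413 [59.8 52.4] rms 7.155009648816932
0.06 red 497 [59.8 41.8] rms 6.480458382999984
0.06 blk 512 [59.8 41.7] rms 6.2430672871047355
0 all 1229 [-2.3 52.4] rms 7.121312683904896
0 red 421 [-0.3 41.7] rms 5.967533940764502
0 blk 455 [-0.4 41.9] rms 6.274155858323191
side
0.06 all 163 [60.3 51.3] rms 6.274896712296724
0.06 red 11 [59.7 50.8] rms 4.298786991542108
0.06 blk 99 [60.3 49.2] rms 6.483579918832541
side
0 all 169 [ 0.3 51.7] rms 6.153547275617762
0 red 12 [-0.2 51.1] rms 3.8981100418869827
0 blk 110 [ 0.7 48.5] rms 6.1530525718777564
```

```bash
python3 - <<'E'
from h import *
c=capture("side"); cv2.imwrite("pics/s9.png",cv2.resize(c["image"][180:410,220:420],None,fx=2.5,fy=2.5))
E
```

```text
(no output)
```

View pics/s9.png

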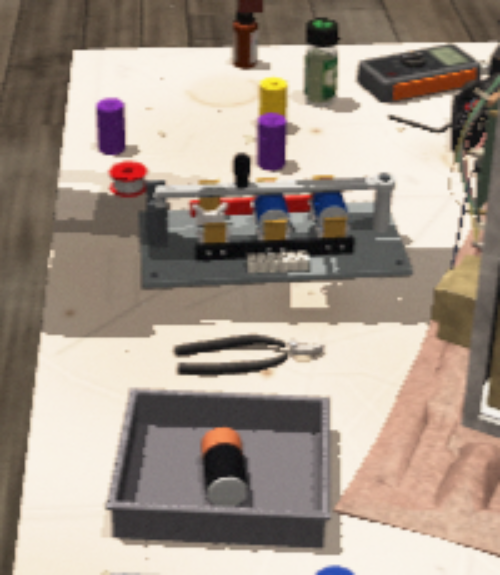

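The final view shows the bar shut over the two blue cells at (272,215) and (328,212), the tested cell in the bin at (223,467), and no other fresh cell on the table.

```bash
python3 -c "
from bench import *
print(close_job(),current_clock())"
```

```text
the job is handed in; nothing more can be done
the job is handed in; nothing more can be done
```

I handed the job in: the one tested cell is in the grey bin, the two fresh blue cells lie in channels 1 and 2 with their buttons at the red side, and the keeper bar is shut (0.000 rad measured); the judge's verdict was not shown.

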